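Open the push-and-turn refill bottle at the fragrance table

TASK

On the gift shop's fragrance table, open the square amber refill bottle that has the wide ribbed safety cap: press the cap down, keep it down while twisting it a quarter turn anticlockwise (seen from above), then lift it off. Leave the bottle standing in its socket in the wooden block, do not disturb the other goods, and finish while still holding the cap level in the gripper, straight above the bottle and about 5 cm clear of its mouth.

Things in the scene. Friction and masses are not known exactly. Their poses are not given: they have to be found in the camera images.
- block: Fixed block of pale wood, 100 x 310 x 45 mm high, origin at the centre of its underside, z up, long side along its y. In its top are three square sockets 72 mm wide and 37 mm deep (floors 8 mm above the table), at y = -100, 0 and +100 mm; one square amber bottle stands in each, in any order.
- bottle: The loose refill bottle (about 0.6 kg): amber glass body 70 x 70 x 100 mm high with a flat shoulder, then a round neck, 30 mm in diameter, up to 128 mm. Origin at the centre of its underside, z up. The socket keeps it from turning (about 1 mm play each side) but nothing holds it down: pulling on a locked cap lifts the bottle.
- mouth (a point): Centre of the refill bottle's mouth, the top of its neck, 128 mm above its underside. Lugs on the neck lock the cap, which turns only anticlockwise seen from above. From 55 to 135 degrees of turn it is free, the spring lifts it a little and it comes straight up; near 140 degrees it meets a stop. A turn of 75 to 100 degrees is good.
- cap: White plastic safety cap on the refill bottle, round with ribbed side, 50 mm in diameter, 34 mm high, about 35 g; can be gripped across its stiff side at any yaw. Origin at the centre of its lower rim, z up. Locked, its origin is 107 mm above the bottle's underside and its x axis is along the bottle's x axis within a few degrees.
- cap_top (a point): Centre of the cap's flat top with its raised arrows, 34 mm above the cap's origin. An inner spring holds the cap up with about 5 N; it can be pressed down 7 mm (about 10 N), where its rim meets the bottle's shoulder. It must be pressed at least 3.5 mm, better 5 to 6 mm, and held down to turn past the safety teeth.
- stoppered: Bystander: lower square amber bottle with a slim white stopper 18 mm wide, in the block, its top 130 mm above the table; origin at the centre of its underside.
- flatcap: Bystander: lowest square amber bottle with a small smooth white cap 32 mm wide, in the block, its top 101 mm above the table; origin at the centre of its underside.
- candle: Bystander: white ceramic candle jar, 74 mm in diameter, 62 mm high, origin at the centre of its underside.
- tin: Bystander: round aluminium tin, 72 mm in diameter, 47 mm high, origin at the centre of its underside.
- vase: Bystander: terracotta bud vase, 68 mm in diameter, 90 mm high, origin at the centre of its underside.
- soapbox: Bystander: white paper soap box with a brown band, 60 x 90 x 40 mm high, origin at the centre of its underside.
- bowl: Bystander: blue ceramic bowl, 90 mm in diameter, 35 mm high, origin at the centre of its underside.
Not all that is in view belongs to the job. What is shaped like the cap but red is not meant. What is shaped like the bottle but yellow is not meant.

How it is judged:
By the outcome, as a careful person would: the job done as asked, in the order asked, and still so for the second after the job is handed in, while the arm keeps its last pose, push and grip.
It also fails if it takes over 32 s, if anything falls off the work surface, if the arm or the gripper's body presses on something with over 40 N, if the wrist force passes 120 N, or if a joint passes its speed limit or range.

ROBOT

A 7-joint arm with a two-finger parallel gripper is mounted at the origin on the work surface. World frame = base frame: x ahead of the robot, y to its left, z up, the work surface at z = 0. Lengths are in m, angles in degrees, forces in N, time in s.
With the tool pointing down it reaches from about 0.4 to 0.9 m from the base axis. Payload 5.5 kg.
Tool frame: the origin (TCP) lies at the very end of the fingers, on their centre line; the grasp point (between the pads) lies grasp_offset behind it (grasp_offset is the distance from the TCP to the grasp point, in m); z points along the fingers, y is the line along which they close (so a half turn about z gives the same grasp; the last joint's range is limited). The gripper opens to 85 mm and grips with 20 to 120 N. Pads are 22 mm wide; open, the fingers measure 114 mm over their backs; the gripper's body (76 mm by 85 mm) begins 54 mm behind the grasp point. The pads swing forward as they close: fully open they stand 13 mm farther back than shut.
Start: joints at [-50.065, 28.699, -24.465, 88.831, 12.651, 65.22, -12.049], TCP at [0.273, 0.59, 0.231] pointing down, gripper open.
Joint ranges: [-164.97, 164.97], [-17.58, 116.51], [-87.97, 89.64], [11.32, 138.91], [-80.73, 260.73], [10.89, 115.49], [-147.41, 147.41]. Speed limits (degrees/s): [147.25, 147.25, 180, 180, 180, 180, 180].

INTERFACE

Orientations are given as a 3x3 rotation matrix whose columns are the frame's x, y, z axes.
In Python, from rig import get_state, capture, hand_in, grasp_offset gives the robot as it stands.
- The arm moves only by the shell command python3 -m crank 'ROWS' [OPENING] [FORCE]. ROWS is JSON, a list of rows, each a list of 4 numbers: the shift along the tool's x, y, z in m, then the turn about the tool's z in rad. A call has exactly 10 rows; each row is the pose to reach, as a shift and turn from the pose commanded when the call began, along the tool's axes at that moment; what a row does not reach only later rows make up. A row lasts 1/8 s, in which the tool goes at most 62.5 mm and 10.7 degrees, less where a joint would pass 70% of its speed; a pose out of reach is approached as far as the arm can. A call with a gripper value outside its range is refused whole. OPENING is the finger opening in m, from 0 to 0.0854, set as the call begins (- or left out, the last holds). The fingers move at their own pace and stop on an object; FORCE is the grip in N (left out, the last holds). Time passes only in rows, so rows that repeat a pose let the fingers close, or fill a call up. It gives the time, the measured TCP pose, the force, the opening and the grip force at its end, in the units of the state.
- get_state(): the state, without advancing time (a new reading comes with each control period).
- capture(name): name is "side" or "top"; returns a dict with "image" (384x512x3 uint8, blue, green, red), "z_map" (384x512 float32, m along the optical axis (not along the pixel's ray), 0 where there is no reading), "fovy" (degrees; the focal length in pixels is half the picture's height over the tangent of half this angle, whatever the lens; pixels are square), "cx", "cy" (the principal point, pixels), "k1" (the pictures are not rectified: a ray, as slopes to the right and down, at radius r is drawn at 1 + k1 r^2 times it, then the intrinsics apply), "position" and "attitude" of the camera in the world. Camera axes: x right, y down, z forward; pixel columns grow to the right and rows downward; lengths in m; the calibration is good to about 2 mm. A picture is of the moment at which its call begins.
- hand_in(): hands the job in; it is judged then, once.
The state is a dict: "time_s": time; "joints": joint angles; "dq": joint speeds; "joint_efforts": joint torques, N m; "eef_pos": TCP position; "ee_rot": TCP orientation; "ft_force": force on the tool from outside, world axes, zero at the start; "moment": the same for the moment, N m; "gripper_width": finger opening in m; "gripper_force": force on a finger pad.
Only numpy, scipy, OpenCV 4.12 (cv2) and the standard library are available. Lean on these libraries where they do the work, as an engineer would, in place of code of your own. Each camera call takes 0.05 s, during which the arm holds its last target. There are 200 camera calls.

## Working session

There is one attempt and no reset: what is moved stays moved. The work goes in short steps, Python scripts to look and compute and a shell command to move; the robot and the scene stay as the last step left them, time stands still between calls to the robot, and variables do not carry over. Pictures are saved under pics/ and viewed, at most 10 in all, crops included, and the job is handed in when it is done.

```bash
mkdir -p pics; cat > h.py <<'E'
import numpy as np, cv2
from rig import get_state, capture, hand_in, grasp_offset
def K(c):
    f=192/np.tan(np.radians(c["fovy"])/2); return np.array([[f,0,c["cx"]],[0,f,c["cy"]],[0,0,1.]])
def rays(c,px):
    px=np.asarray(px,float).reshape(-1,2)
    k=K(c); d=np.stack([(px[:,0]-k[0,2])/k[0,0],(px[:,1]-k[1,2])/k[1,1]],1); s=d.copy()
    for _ in range(30): s=d/(1+c["k1"]*(s**2).sum(1,keepdims=True))
    return np.c_[s,np.ones(len(s))]
def to_world(c,px,z):   # z along optical axis
    return np.asarray(c["position"])+(rays(c,px)*np.reshape(z,(-1,1)))@np.asarray(c["attitude"]).T
def on_plane(c,px,h):
    r=rays(c,px)@np.asarray(c["attitude"]).T; p=np.asarray(c["position"])
    return p+r*((h-p[2])/r[:,2])[:,None]
def cloud(c):
    v,u=np.mgrid[:384,:512]
    return to_world(c,np.c_[u.ravel(),v.ravel()],c["z_map"].ravel()).reshape(384,512,3)
E
python3 - <<'E'
from h import *
for n in("top","side"):
    c=capture(n); cv2.imwrite(f"pics/{n}0.png",c["image"])
    print(n,c["fovy"],c["cx"],c["cy"],c["k1"],c["position"],np.round(c["attitude"],3).tolist())
s=get_state(); print(grasp_offset,s)
E
```

```text
top 42.39727131375662 252.91836835086883 195.11715754108525 -0.17104860168988512 [0.41876168 0.09770344 1.10781158] [[-0.002, -0.987, 0.16], [-1.0, 0.001, -0.001], [0.001, -0.16, -0.987]]
side 48.192163855140635 252.26535371105507 190.13673514079704 -0.08719204806731423 [ 0.39146968 -0.64998209  0.54798965] [[0.972, -0.107, 0.207], [-0.233, -0.483, 0.844], [0.009, -0.869, -0.494]]
0.0187 {'time_s': 0.1, 'joints': array([-50.06460358,  28.74761273, -24.45153558,  88.88511614,
        12.65081372,  65.22147664, -12.04902195]), 'dq': array([-0.05219892, -0.07965692, -0.02289752, -0.16744371,  0.06866372,
       -0.03636925,  0.00340967]), 'joint_efforts': array([-1.12980031e-02, -5.70808053e+01, -5.83843052e+00, -2.81748694e+01,
        1.05322176e-02,  5.52371042e-03,  1.77922607e-05]), 'eef_pos': array([0.27301147, 0.5891913 , 0.23037052]), 'ee_rot': array([[-9.07377191e-01,  4.20316593e-01, -7.71625519e-04],
       [ 4.20317300e-01,  9.07375797e-01, -1.59050842e-03],
       [ 3.16372389e-05, -1.76751862e-03, -9.99998437e-01]]), 'ft_force': array([ 0.53587661, -0.34470065, -0.86020089]), 'moment': array([0.01877922, 0.02791237, 0.03938391]), 'gripper_force': 0.0, 'gripper_width': 0.08533590133871911}
```

View pics/top0.png

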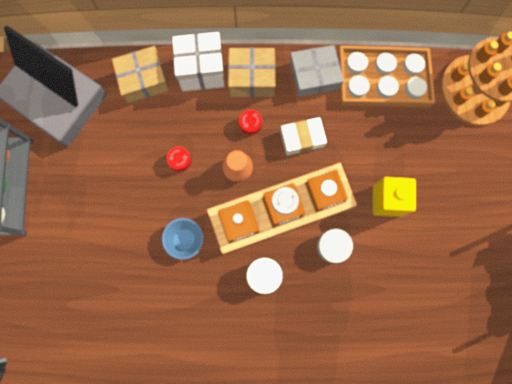

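View pics/side0.png

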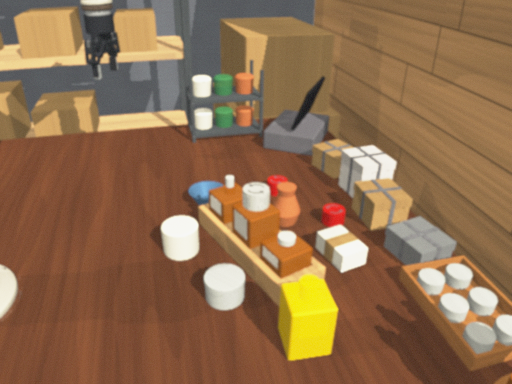

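Candidates for the wide ribbed white cap, in top-image pixels:
- Middle amber bottle (286,201): wide, ribbed and tallest. This is my choice.
- Stoppered bottle (238,219): slim stopper.
- Flatcap bottle (329,187): small and smooth.
- Red caps (250,121) and (178,158): wrong colour.
- Yellow bottle (396,196): wrong colour.
- Candle and tin (264,276), (335,246), and the tray jars near (387,73): not bottle caps.

In the side image the chosen cap is at (256,195).

```bash
python3 - <<'E'
from h import *
t=capture("top"); s=capture("side")
a=cv2.resize(t["image"][160:245,210:350],None,fx=4,fy=4); b=cv2.resize(s["image"][165:275,205:325],None,fx=4,fy=4)
H=440; a=cv2.copyMakeBorder(a,0,H-a.shape[0],0,0,cv2.BORDER_CONSTANT); 
o=np.hstack([a,b]); o=cv2.resize(o,(780,int(o.shape[0]*780/o.shape[1]))); cv2.imwrite("pics/crop.png",o)
for n,c,(u,v) in(("top",t,(286,201)),("side",s,(256,195))):
    P=cloud(c); print(n,"z at px",P[v,u])
    hsv=cv2.cvtColor(c["image"],cv2.COLOR_BGR2HSV)
    w=((hsv[...,1]<70)&(hsv[...,2]>110)&(c["z_map"]>0)&(P[...,2]>.135)).astype(np.uint8)
    k,L,st,ce=cv2.connectedComponentsWithStats(w); l=L[v,u]; m=L==l
    top=m&(abs(P[...,2]-np.median(P[m][:,2]) )<.006) if n=="top" else m&(P[...,2]>P[m][:,2].max()-.005)
    (x,y),r=cv2.minEnclosingCircle(np.argwhere(top)[:,::-1].astype(np.float32))
    print(m.sum(),"centroid",ce[l],"cloud mean",P[top].mean(0),"mid",(P[top].min(0)+P[top].max(0))/2,"ext",np.ptp(P[top],0),"zmax",P[m][:,2].max())
    print("circle",x,y,r,on_plane(c,[[x,y]],.149))
    # other tall things nearby, block yaw from block top
    for z in (.149,): pass
c=t; P=cloud(c)
m=(abs(P[...,2]-.045)<.008)&(abs(P[...,0]-P[201,286,0])<.14)&(abs(P[...,1]-P[201,286,1])<.2)
hsv=cv2.cvtColor(c["image"],cv2.COLOR_BGR2HSV); 
m=m.astype(np.uint8); k,L,st,ce=cv2.connectedComponentsWithStats(m); l=1+np.argmax(st[1:,4]); 
r=cv2.minAreaRect((P[L==l][:,:2]*1000).astype(np.float32)); print("block rect mm",r)
E
```

```text
top z at px [0.56263653 0.03184337 0.14754422]
535 centroid [284.53831776 200.57009346] cloud mean [0.56372683 0.03454984 0.14851803] mid [0.56395791 0.03454781 0.14806879] ext [0.05005651 0.04969094 0.01081638] zmax 0.15347698037397584
circle 284.6875 200.5 12.931560516357422 [[0.56341404 0.03450796 0.149     ]]
side z at px [0.56120837 0.0125277  0.14882436]
457 centroid [255.93435449 192.42231947] cloud mean [0.5657681  0.03101571 0.14964301] mid [0.56611012 0.03269427 0.14951565] ext [0.0497148  0.05163858 0.00499244] zmax 0.15201186964219449
circle 256.0 189.5 13.086352348327637 [[0.56607866 0.03219954 0.149     ]]
block rect mm ((564.2866821289062, 33.56632995605469), (101.38291931152344, 312.121337890625), 19.539226531982422)
```

View pics/crop.png

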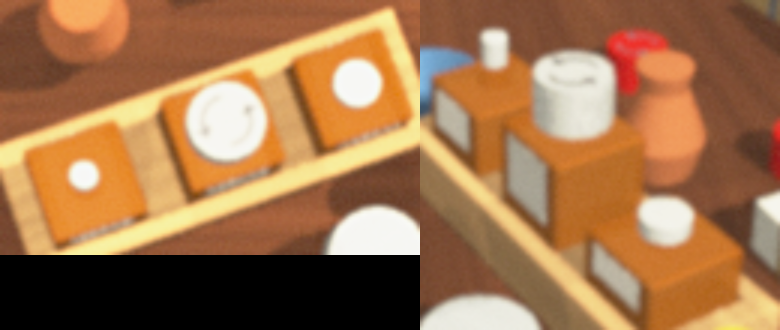

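The crop confirms it: the wide ribbed white cap with arrows, on the tallest middle bottle. Its centre is about (0.5645, 0.0337) with its top at about 0.149. I'll travel there at the current height.

```bash
python3 -m crank '[[-0.05,-0.038,0,0],[-0.1,-0.076,0,0],[-0.15,-0.115,0,0],[-0.2,-0.153,0,0],[-0.25,-0.192,0,0],[-0.3,-0.23,0,0],[-0.35,-0.268,0,0],[-0.4,-0.307,0,0],[-0.45,-0.345,0,0],[-0.498,-0.382,0,0]]' 0.085 60; python3 -c "
from h import *
s=get_state();print(s['joints'],s['eef_pos'],s['ee_rot'],s['ft_force'])"
```

```text
time_s: 1.45
eef_pos: [0.564, 0.0345, 0.2314]
ee_rot: [[-0.908, 0.42, 0.0], [0.42, 0.908, 0.0], [-0.0, 0.0, -1.0]]
ft_force: [1.1, 0.6, 0.2]
gripper_width: 0.0848
gripper_force: 0.0
[  2.14407555  18.50368434 -10.26953436 101.75170791   3.73585783
  60.04967104  55.69553883] [0.56396021 0.0344957  0.23141586] [[-9.07530441e-01  4.19986112e-01  4.04603241e-04]
 [ 4.19986206e-01  9.07530471e-01  1.79265127e-04]
 [-2.91900906e-04  3.32616340e-04 -9.99999902e-01]] [1.07523645 0.63324876 0.22983792]
```

```bash
python3 -m crank '[[0,0,0.01,0.17],[0,0,0.02,0.35],[0,0,0.03,0.52],[0,0,0.04,0.7],[0,0,0.05,0.87],[0,0,0.055,1.05],[0,0,0.055,1.05],[0,0,0.055,1.05],[0,0,0.055,1.05],[0,0,0.055,1.05]]'; python3 - <<'E'
from h import *
s=get_state();print(s['joints'],s['eef_pos'],s['ee_rot'].round(4).tolist(),s['ft_force'])
d=np.array([.5645,.0337,.117])-s['eef_pos'];print(s['ee_rot'].T@d)
c=capture("side"); cv2.imwrite("pics/s1.png",cv2.resize(c["image"][90:290,150:370],None,fx=3,fy=3))
E
```

```text
time_s: 2.7
eef_pos: [0.5634, 0.0362, 0.1766]
ee_rot: [[-0.088, 0.996, 0.0], [0.996, 0.088, 0.0], [0.0, 0.0, -1.0]]
ft_force: [0.2, 0.2, 0.4]
gripper_width: 0.085
gripper_force: 0.0
[ -6.87691218  21.59364254   0.59854398 105.06786542  -0.28041991
  53.31587896  -1.11725026] [0.56343672 0.03615417 0.1765565 ] [[-0.0878, 0.9961, 0.0004], [0.9961, 0.0878, 0.0001], [0.0001, 0.0004, -1.0]] [0.22546707 0.23005499 0.43989194]
[-0.00254337  0.00081892  0.05955662]
```

View pics/s1.png

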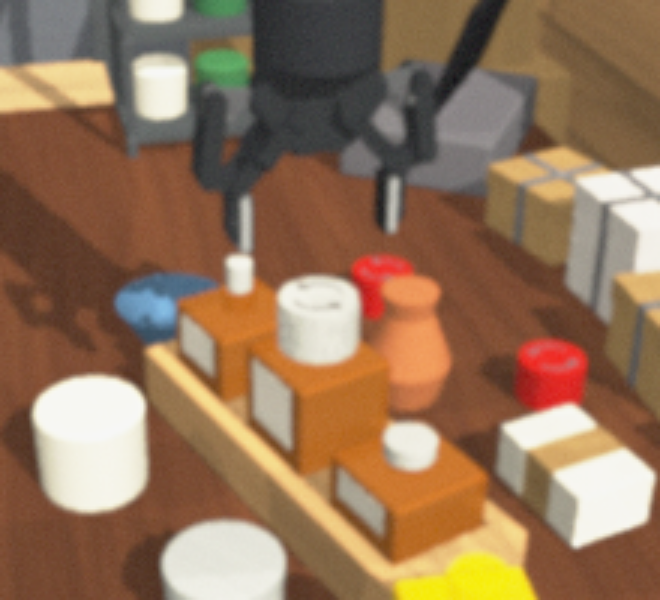

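The open fingers straddle the cap: the tips are at crop (243,245) and (392,230), and the cap is centred at (319,315). Now I'll correct the offset and descend.

```bash
python3 -m crank '[[-0.0025,0.001,0,0],[-0.0025,0.001,0.01,0],[-0.0025,0.001,0.02,0],[-0.0025,0.001,0.03,0],[-0.0025,0.001,0.04,0],[-0.0025,0.001,0.05,0],[-0.0025,0.001,0.06,0],[-0.0025,0.001,0.06,0],[-0.0025,0.001,0.06,0],[-0.0025,0.001,0.06,0]]'; python3 - <<'E'
from h import *
s=get_state();print(s['eef_pos'],s['ee_rot'].round(4).tolist(),s['ft_force'])
d=np.array([.5645,.0337,.117])-s['eef_pos'];print(s['ee_rot'].T@d)
c=capture("side"); cv2.imwrite("pics/s2.png",cv2.resize(c["image"][110:270,180:340],None,fx=3.7,fy=3.7))
E
```

```text
time_s: 4.0
eef_pos: [0.5649, 0.0339, 0.1168]
ee_rot: [[-0.087, 0.996, 0.001], [0.996, 0.087, 0.0], [0.0, 0.001, -1.0]]
ft_force: [0.5, 0.1, 0.5]
gripper_width: 0.0853
gripper_force: 0.0
[0.56488825 0.03385183 0.11676676] [[-0.0869, 0.9962, 0.0009], [0.9962, 0.0869, 0.0001], [0.0, 0.0009, -1.0]] [0.46350572 0.10561823 0.47653965]
[-0.00011751 -0.00039976 -0.00023361]
```

View pics/s2.png

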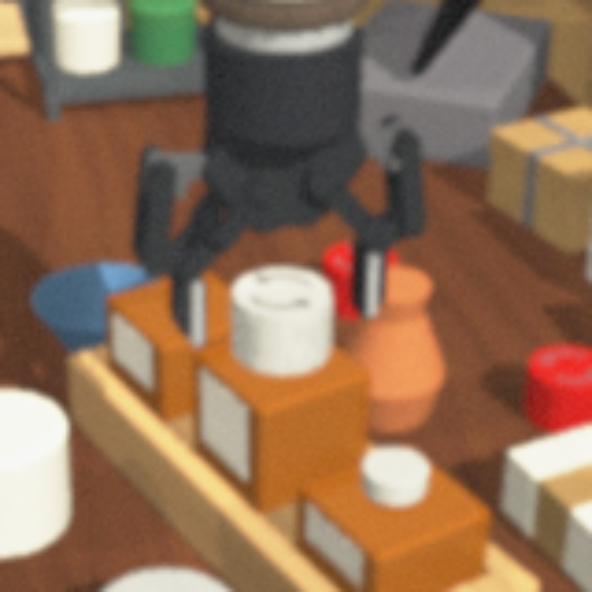

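The pads stand on either side of the cap: pads at (195,310) and (372,285), cap at (282,318). Now I'll close.

```bash
python3 -m crank '[[0,0,0,0],[0,0,0,0],[0,0,0,0],[0,0,0,0],[0,0,0,0],[0,0,0,0],[0,0,0,0],[0,0,0,0],[0,0,0,0],[0,0,0,0]]' 0.035 60; python3 -c "
from h import *
s=get_state();print(s['eef_pos'],s['ft_force'],s['moment'],s['gripper_width'],s['gripper_force'])"
```

```text
time_s: 5.3
eef_pos: [0.5649, 0.0339, 0.1165]
ee_rot: [[-0.087, 0.996, 0.001], [0.996, 0.087, 0.0], [0.0, 0.001, -1.0]]
ft_force: [4.0, -0.2, 4.7]
gripper_width: 0.0487
gripper_force: 61.7
[0.56491464 0.03385074 0.11647651] [ 3.99563872 -0.21423937  4.70981051] [ 0.06967883 -0.58701324  0.03657326] 0.04865762897437462 61.67834496125579
```

```bash
python3 -m crank '[[0,0.0005,0.001,0],[0,0.0005,0.002,0],[0,0.0005,0.003,0],[0,0.0005,0.004,0],[0,0.0005,0.005,0],[0,0.0005,0.0055,0],[0,0.0005,0.0055,0],[0,0.0005,0.0055,0],[0,0.0005,0.0055,0],[0,0.0005,0.0055,0]]'; python3 -c "
from h import *
s=get_state();print(s['eef_pos'],s['ft_force'],s['moment'],s['gripper_width'],s['gripper_force'])"
```

```text
time_s: 6.55
eef_pos: [0.5652, 0.0339, 0.1114]
ee_rot: [[-0.087, 0.996, 0.0], [0.996, 0.087, 0.0], [0.0, 0.0, -1.0]]
ft_force: [1.1, 0.5, 7.6]
gripper_width: 0.049
gripper_force: 62.0
[0.56515209 0.03394232 0.11137821] [1.10658348 0.49028178 7.59676729] [ 0.02426317 -0.18070159  0.00510677] 0.04898574071596611 61.99804153293371
```

```bash
python3 -m crank '[[0,0,0.0008,0],[0,0,0.0008,-0.12],[0,0,0.0008,-0.24],[0,0,0.0008,-0.36],[0,0,0.0008,-0.48],[0,0,0.0008,-0.6],[0,0,0.0008,-0.72],[0,0,0.0008,-0.84],[0,0,0.0008,-0.96],[0,0,0.0008,-1.08]]' - 80; python3 -c "
from h import *
s=get_state();print(s['joints'],s['eef_pos'],s['ft_force'],s['moment'],s['gripper_width'],s['gripper_force'])"
```

```text
time_s: 7.8
eef_pos: [0.5647, 0.0337, 0.1105]
ee_rot: [[-0.921, 0.389, -0.0], [0.389, 0.921, -0.0], [0.0, -0.0, -1.0]]
ft_force: [0.3, 0.5, 9.8]
gripper_width: 0.0489
gripper_force: 81.4
[  4.7821302   27.49803497 -13.79673401 107.03610464   8.75122873
  46.50730735  53.52819463] [0.56474746 0.03373962 0.11049978] [0.28890929 0.50658763 9.76014376] [-0.03348961  0.00922436 -0.04206664] 0.048867950075244866 81.39057347550988
```

```bash
python3 -m crank '[[0,0,0,-0.1],[0,0,0,-0.2],[0,0,0,-0.3],[0,0,0,-0.4],[0,0,0,-0.48],[0,0,0,-0.48],[0,0,0,-0.48],[0,0,0,-0.48],[0,0,0,-0.48],[0,0,0,-0.48]]'; python3 - <<'E'
from h import *
s=get_state();print(s['joints'],s['eef_pos'],s['ft_force'],s['moment'],s['gripper_width'],s['gripper_force'])
o=[]
for n,b in(("side",(130,260,190,320)),("top",(150,240,220,350))):
    c=capture(n); i=c["image"][b[0]:b[1],b[2]:b[3]]; o.append(cv2.resize(i,(390,390)))
cv2.imwrite("pics/s3.png",np.hstack(o))
E
```

```text
time_s: 9.05
eef_pos: [0.5648, 0.0338, 0.1105]
ee_rot: [[-0.997, -0.077, -0.0], [-0.077, 0.997, -0.001], [0.0, -0.0, -1.0]]
ft_force: [0.6, 0.2, 9.8]
gripper_width: 0.0486
gripper_force: 81.4
[  9.70354445  28.24395409 -20.09510741 106.8607178   12.85552368
  47.12224767  77.39619942] [0.56475104 0.03375429 0.11046511] [0.611525   0.19471004 9.75952019] [-0.05307887 -0.02933507  0.07039842] 0.0485760499465786 81.39867464080453
```

View pics/s3.png

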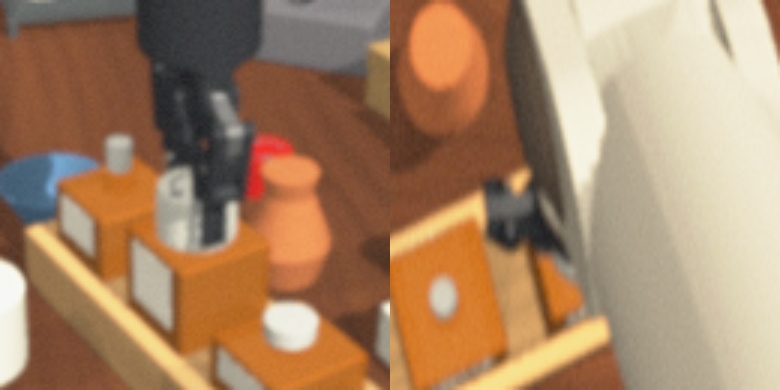

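The cap has turned about 89° while held down. In the side view it is at (200,210), seated in the gripper, with the bottle still in its socket. Now a gentle test lift.

```bash
python3 -m crank '[[0,0,-0.001,0],[0,0,-0.003,0],[0,0,-0.005,0],[0,0,-0.007,0],[0,0,-0.009,0],[0,0,-0.011,0],[0,0,-0.013,0],[0,0,-0.015,0],[0,0,-0.015,0],[0,0,-0.015,0]]'; python3 - <<'E'
from h import *
s=get_state();print(s['eef_pos'],s['ft_force'],s['moment'],s['gripper_width'])
c=capture("side");cv2.imwrite("pics/s4.png",cv2.resize(c["image"][130:260,190:320],(500,500)))
E
```

```text
time_s: 10.4
eef_pos: [0.5644, 0.0338, 0.1247]
ee_rot: [[-0.997, -0.076, -0.001], [-0.076, 0.997, -0.0], [0.001, -0.0, -1.0]]
ft_force: [-1.6, 0.5, -0.2]
gripper_width: 0.0485
gripper_force: 82.5
[0.56442329 0.03383831 0.12471145] [-1.64520155  0.51737098 -0.23114753] [ 0.0484936  -0.00722611 -0.04233442] 0.048517920286973513
```

View pics/s4.png

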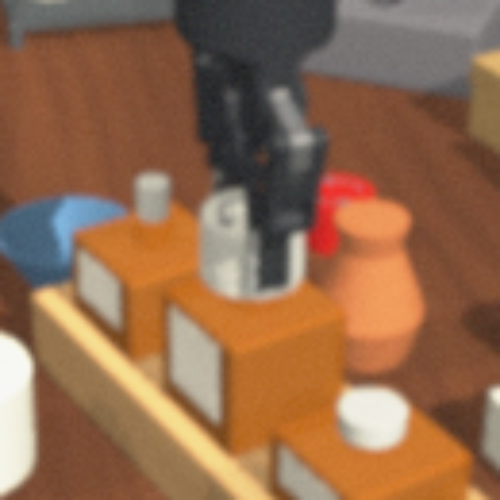

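There is no bottle weight on the wrist (−0.2 N), so the cap is free. The bottle sits in its socket at (250,360). Now the remaining lift.

```bash
python3 -m crank '[[0,0,-0.006,0],[0,0,-0.013,0],[0,0,-0.021,0],[0,0,-0.03,0],[0,0,-0.04,0],[0,0,-0.05,0],[0,0,-0.058,0],[0,0,-0.063,0],[0,0,-0.063,0],[0,0,-0.063,0]]'; python3 - <<'E'
from h import *
s=get_state();print(s['eef_pos'],s['ft_force'],s['gripper_width'])
c=capture("side");cv2.imwrite("pics/s5.png",cv2.resize(c["image"][110:270,180:340],(600,600)))
P=cloud(c);hsv=cv2.cvtColor(c["image"],cv2.COLOR_BGR2HSV)
q=lambda m,n:print(n,m.sum(),P[m].min(0),P[m].max(0))
B=(abs(P[...,0]-.5645)<.045)&(abs(P[...,1]-.0337)<.045)
w=B&(hsv[...,1]<60)&(hsv[...,2]>90)
q(w&(P[...,2]>.16),"cap"); q(w&(P[...,2]>.112)&(P[...,2]<.16),"neck?")
a=B&(hsv[...,1]>120)&(P[...,2]>.09)&(P[...,2]<.15); q(a,"amber"); print(np.percentile(P[a][:,2],[50,90,98]))
E
```

```text
time_s: 11.7
eef_pos: [0.5647, 0.0338, 0.1876]
ee_rot: [[-0.997, -0.076, -0.001], [-0.076, 0.997, -0.0], [0.001, 0.0, -1.0]]
ft_force: [-0.1, -0.7, -0.8]
gripper_width: 0.048
gripper_force: 82.4
[0.56471454 0.03381244 0.18763868] [-0.13910413 -0.6793116  -0.76003576] 0.04804173439715822
cap 3998 [ 0.52530344 -0.01036379  0.18581146] [0.60003218 0.06412833 0.48551122]Traceback (most recent call last):
  File "<stdin>", line 8, in <module>
  File "<stdin>", line 5, in <lambda>
    return umr_minimum(a, axis, None, out, keepdims, initial, where)
ValueError: zero-size array to reduction operation minimum which has no identity
```

View pics/s5.png

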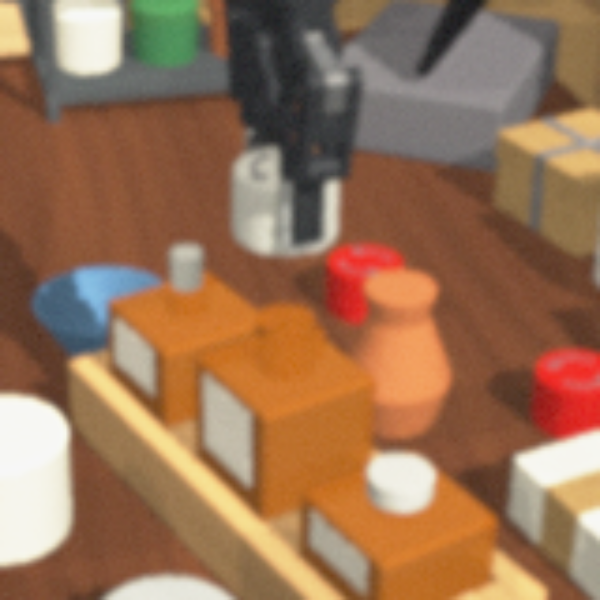

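The cap is off and held level at (287,200), with its rim at z ≈ 0.186, about 5 cm above the mouth at 0.136. The bare neck shows at (285,340), and the bottle is in its socket with its neighbours unchanged.

```bash
python3 -c "
from rig import hand_in; print(hand_in())"
```

```text
the job is handed in; nothing more can be done
None
```

The safety cap was pressed down, turned about 89° anticlockwise and lifted off; the gripper holds it level about 5 cm above the bottle's mouth, the bottle is still in its socket, and the job is handed in at about 12 s (no verdict was returned).

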